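# Stack the equipment cases and read the tag

## Robot

A 6-joint arm with a two-finger parallel gripper is mounted at the origin on the work surface. World frame = base frame: x ahead of the robot, y to its left, z up, the work surface at z = 0. Lengths are in m, angles in rad, forces in N, time in s.
With the tool pointing down it reaches from about 0.35 to 0.975 m from the base axis. Payload 4.9 kg.
Tool frame: the origin (TCP) lies at the very end of the fingers, on their centre line; the grasp point (between the pads) lies ctrl.hold_point_z behind it (ctrl.hold_point_z is the distance from the TCP to the grasp point, in m); z points along the fingers, y is the line along which they close (so a half turn about z gives the same grasp; the last joint's range is limited). The gripper opens to 85 mm and grips with 20 to 120 N. Pads are 22 mm wide; open, the fingers measure 114 mm over their backs; the gripper's body (76 mm by 85 mm) begins 54 mm behind the grasp point. The pads swing forward as they close: fully open they stand 13 mm farther back than shut.
Start: joints at [-1.331, 0.053, 1.613, -0, 1.476, -0.119], TCP at [0.219, -0.585, 0.231] pointing down, gripper open.
Joint ranges: [-3.01, 3.01], [-1.01, 2.22], [0.06, 2.58], [-1.02, 4.17], [0.09, 2.62], [-3.14, 3.14]. Speed limits (rad/s): [2.57, 2.57, 3.14, 3.14, 3.14, 3.14].

## Interface

Orientations are given as a rotation vector (axis times angle).
In Python, from station import ctrl gives the robot as it stands. The module is installed in compiled form; this text tells all that it offers.
- The arm moves only by the tool jog_arm, never from a script. Its argument "deltas" is a list of rows, each a list of 3 entries, a list of its own where there are three numbers: the closure, from -1 (fully open) to 1 (shut), then the shift along the world's x, y, z scaled (see below), then the turn, a rotation vector about the world's x, y, z scaled (see below). A call has 1 to 12 rows; each row is the pose to reach, as a shift and turn from the pose commanded when the call began, turning the shorter way round; what a row does not reach only later rows make up. The controller multiplies each number of a shift by 0.4 m and each number of a turn by 180 degrees. A row lasts 1/12 s, in which the tool goes at most 41.7 mm and 7.16 degrees, less where a joint would pass 70% of its speed; a pose out of reach is approached as far as the arm can. A call with a number of a shift or a turn outside -1 to 1 is refused whole. A call with a gripper value outside its range is refused whole. The fingers move at their own pace and stop on an object; "squeeze" is the grip in N (left out, the last holds). Time passes only in rows, so rows that repeat a pose let the fingers close. It gives the time, the measured TCP pose, the force, the opening and the grip force at its end, in the units of the state.
- ctrl.get_obs(): the state, without advancing time (a new reading comes with each control period).
- ctrl.get_image(name): name is "side" or "top"; returns the picture (384x512x3 uint8, red, green, blue); there is no depth.
- ctrl.get_calibration(name): a dict with "K" (3x3 intrinsics, pixels), "extrinsics" (4x4, takes a point from world to camera coordinates). Camera axes: x right, y down, z forward; pixel columns grow to the right and rows downward; lengths in m; the calibration is good to about 2 mm. A picture is of the moment at which its call begins. get_calibration takes no time and is no camera call.
- ctrl.finish_job(): hands the job in; it is judged then, once.
The state is a dict: "t": time; "q": joint angles; "dq": joint speeds; "effort": joint torques, N m; "tool_pos": TCP position; "tool_rot": TCP orientation; "contact_force": force on the tool from outside, world axes, zero at the start; "wrist_torque": the same for the moment, N m; "opening": finger opening in m; "grip_force": force on a finger pad.
Only numpy, scipy, OpenCV 4.12 (cv2) and the standard library are available. Lean on these libraries where they do the work, as an engineer would, in place of code of your own. Each camera call takes 0.05 s, during which the arm holds its last target. There are 200 camera calls.

## Task

Set the green case squarely, edges flush, on the grey case, then the yellow case with its tag upward squarely on the green one; lower them on rather than dropping them, and let go of each. Then lift the tag reader out of its stand and hold it upright with its sprung nose wholly on the round metal tag of the yellow case, pressing lightly so that the nose is about half pushed in and not against its stop; finish while still holding it there. Leave the grey case, the oil bottle, the brush and the earmuffs where they are.

Things in the scene. Friction and masses are not known exactly. Their poses are not given: they have to be found in the camera images.
- grey_case: Closed hard equipment case, 120 (its x) x 60 (its y) x 45 mm high, flat top and sides; origin at the centre of its underside, z up. Mid grey, about 0.8 kg; the bottom of the column, standing on the table.
- green_case: Closed hard equipment case, 120 (its x) x 60 (its y) x 45 mm high, flat top and sides; origin at the centre of its underside, z up. Green, about 0.4 kg; starts on the table. Can be gripped across its 60 mm width.
- yellow_case: Closed hard equipment case, 120 (its x) x 60 (its y) x 45 mm high, flat top and sides; origin at the centre of its underside, z up. Yellow, about 0.35 kg; starts on the table, tag upward. Can be gripped across its 60 mm width.
- tag (a point): Centre of the upper face of the round steel tag on the yellow lid: 24 mm across, 3 mm proud of the lid (48 mm above the case's underside), 30 mm from the lid's middle towards the case's +x end, with a black rim around it.
- reader: White wand, upright in its stand, 125 g, 121 mm long. Origin at the end of the unpressed nose, z up along it. Brass nose 10 mm across at 0-15 mm, barrel 22 mm square at 15-50, black collar 36 mm square at 50-56 (rests on the stand), square grip 24 x 24 mm (sides along x and y) at 56-120 with a blue band near the top. Grip it from above, e.g. 95 mm up, with 25 N.
- nose_tip (a point): Middle of the flat end of the reader's nose; moves with the nose.
- nose (a joint): How far the reader's spring nose is pushed in, m: 0 free, 0.010 at the stop. The spring needs 1 N to begin and 5 N at the stop (400 N/m). Half in is 0.005, 3 N.
- stand: Fixed black block 70 x 70 x 60 mm high with a 26 mm square hole from top to bottom, in which the reader hangs by its collar with its nose tip 10 mm above the table; origin at the centre of its underside. Pull the reader up at least 55 mm to clear it.
- oil: Bystander: small green bottle with red cap, 44 mm across, 100 mm high, standing; origin at the centre of its underside.
- brush: Bystander: wooden-handled brush lying on the table, about 200 x 42 x 20 mm, handle towards its -x; origin under its middle.
- earmuffs: Bystander: red ear defenders, two 72 mm round cups side by side along y, with a black band to +x, about 170 mm wide in all; origin on the table between the cups.
Not all that is in view belongs to the job. What is shaped like the grey_case but orange is not meant.

How it is judged:
On the way, in this order (a step that is already met when the one before it is completed fails the run):
1. the green case rests squarely on the grey case, let go (horizontal distance between green_case and grey_case below 0.008 m and angle between the x axis of green_case and the x axis of grey_case, either way round below 0.1 rad and z of green_case in the frame of grey_case between 0.042 and 0.048 m and contact force between the fingers and green_case below 0.1 N and linear speed of green_case below 0.02 m/s and angle between green_case's own z axis and vertical below 0.08 rad), for 0.2 s.
2. the yellow case rests squarely on the green case, let go, tag up (horizontal distance between yellow_case and green_case below 0.008 m and angle between the x axis of yellow_case and the x axis of green_case, either way round below 0.1 rad and z of yellow_case in the frame of green_case between 0.042 and 0.048 m and contact force between the fingers and yellow_case below 0.1 N and linear speed of yellow_case below 0.02 m/s and angle between yellow_case's own z axis and vertical below 0.08 rad), for 0.2 s.
At the end, for the whole second after the job is handed in: Green on grey, yellow on green: centred within 8 mm, turned under 0.10 rad, at rest, let go. Reader held in the fingers, clear of its stand, within 0.14 rad of upright, nose within 7 mm of the tag centre, pushed in 2 to 9 mm with 1 to 7 N on the yellow case, steady for the last second (all of step 1 and all of step 2 and height (world z) of grey_case below 0.004 m and angle between grey_case's own z axis and vertical below 0.08 rad and horizontal distance between nose_tip and tag below 0.007 m and angle between reader's own z axis and vertical below 0.14 rad and z of reader in the frame of yellow_case above 0.03 m and value of joint nose between 0.002 and 0.009 m and contact force between reader and yellow_case between 1 and 7 N and contact force between the fingers and reader above 2 N and contact force between reader and stand below 0.1 N and linear speed of reader below 0.02 m/s); the arm keeps its last pose, push and grip.
It fails at once if the reader is pressed hard on a case (over 15 N) (contact force between reader and yellow_case above 15 N or contact force between reader and green_case above 15 N or contact force between reader and grey_case above 15 N).
It fails at once if a case is dropped (falls free, over 0.6 m/s) ((linear speed of green_case above 0.6 m/s and contact force between the fingers and green_case below 0.05 N) or (linear speed of yellow_case above 0.6 m/s and contact force between the fingers and yellow_case below 0.05 N)).
It fails at once if the grey case is shifted by more than 20 mm (distance of grey_case from where it was at the start of the episode above 0.02 m).
It fails at once if the oil bottle, brush or earmuffs are moved by more than 20 mm or the bottle is knocked over (distance of any of oil, brush, earmuffs from where it was at the start of the episode above 0.02 m or angle between oil's own z axis and vertical above 0.5 rad).
It also fails if it takes over 72 s, if anything falls off the work surface, if the arm or the gripper's body presses on something with over 40 N, if the wrist force passes 120 N, or if a joint passes its speed limit or range.

## Working session

There is one attempt and no reset: what is moved stays moved. The work goes in short steps, Python scripts to look and compute and a tool call to move; the robot and the scene stay as the last step left them, time stands still between calls to the robot, and variables do not carry over. Pictures are saved under pics/ and viewed, at most 10 in all, crops included, and the job is handed in when it is done.

Besides the shell and the picture viewer there is one more tool, called after ">>>" as name([rows], argument=value, ...), one row to a line, values as JSON. jog_arm: Moves the arm, as the interface text tells. Its arguments: {"type":"object","properties":{"deltas":{"type":"array","items":{"type":"array"}},"squeeze":{"type":"number"}},"required":["deltas"]}

```bash
mkdir -p pics; ls; python3 - <<'E'
from station import ctrl
import cv2
print(ctrl.get_obs(), ctrl.hold_point_z)
for n in("top","side"):
    c=ctrl.get_calibration(n); print(n,c["K"].round(1).tolist(),c["extrinsics"].round(3).tolist())
    cv2.imwrite(f"pics/{n}0.png",ctrl.get_image(n)[:,:,::-1])
E
```

```text
pics
{'t': 0.0, 'q': array([-1.33099444e+00,  5.33711256e-02,  1.61428796e+00, -2.28686678e-05,
        1.47597977e+00, -1.19007948e-01]), 'dq': array([-1.56654715e-04, -9.62212811e-05,  7.26922838e-04,  2.94012899e-03,
        2.44865967e-05,  1.06570243e-03]), 'effort': array([ 1.37033072e-03, -3.93681979e+01, -3.70174384e+01, -1.79949925e-04,
        7.06215680e-03,  1.55248733e-05]), 'tool_pos': array([ 0.21931753, -0.58459865,  0.23005777]), 'tool_rot': array([-3.08916131e+00, -5.60237743e-01,  2.29550386e-04]), 'contact_force': array([-0.3434823 ,  0.64037793, -0.07330264]), 'wrist_torque': array([0.0178381 , 0.03418613, 0.01079662]), 'grip_force': 0.0, 'opening': 0.08551155074261776} 0.0187
top [[495.4, 0.0, 253.8], [0.0, 495.4, 189.1], [0.0, 0.0, 1.0]] [[0.016, -1.0, 0.009, 0.022], [-0.985, -0.017, -0.169, 0.567], [0.17, -0.007, -0.985, 1.323], [0.0, 0.0, 0.0, 1.0]]
side [[374.2, 0.0, 256.9], [0.0, 374.2, 188.6], [0.0, 0.0, 1.0]] [[-0.882, -0.471, 0.001, 0.505], [-0.269, 0.502, -0.822, 0.17], [0.386, -0.725, -0.57, 0.755], [0.0, 0.0, 0.0, 1.0]]
```

View pics/top0.png

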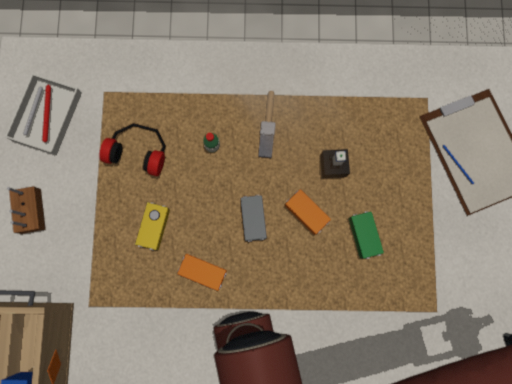

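View pics/side0.png

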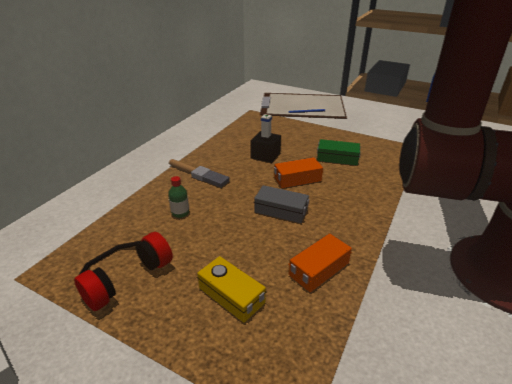

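Top view: grey case (253,218), green case (367,235), yellow case (152,227) with tag at (155,215), stand and reader (340,157), oil bottle (211,143), brush (267,140), earmuffs (133,155). Candidates for confusion:
- **Grey case:** orange cases at (308,212) and (202,272), and the grey brush head at (267,145). The choice is the grey box at (253,218).
- **Green case:** the green oil bottle at (211,143). The choice is the box at (367,235).

Next are one close crop and a first measurement.

```bash
cat > h.py <<'E'
import cv2,numpy as np
from station import ctrl
def ray(n,px,z):
    c=ctrl.get_calibration(n);R=c["extrinsics"][:3,:3];t=c["extrinsics"][:3,3]
    d=R.T@np.linalg.solve(c["K"],[px[0],px[1],1]);o=-R.T@t
    return o+d*(z-o[2])/d[2]
def proj(n,P):
    c=ctrl.get_calibration(n);p=c["K"]@(c["extrinsics"][:3,:3]@np.asarray(P)+c["extrinsics"][:3,3]);return p[:2]/p[2]
def blob(m,seed):
    m=m.astype(np.uint8);_,l=cv2.connectedComponents(m)
    k=l[int(seed[1])-4:int(seed[1])+5,int(seed[0])-4:int(seed[0])+5];k=k[k>0]
    return (l==np.bincount(k).argmax()) if k.size else m>9
E
python3 - <<'E'
from h import *
im=cv2.imread("pics/top0.png");hsv=cv2.cvtColor(im,cv2.COLOR_BGR2HSV)
S={"grey":(253,218),"green":(367,235),"yellow":(152,227),"reader":(337,160)}
T=[]
for n,(u,v) in S.items():
    c=im[v-32:v+33,u-40:u+41];T.append(cv2.resize(c,(400,300),interpolation=cv2.INTER_NEAREST))
    print(n,hsv[v-28:v+29:4,u].tolist())
cv2.imwrite("pics/crop0.png",np.vstack([np.hstack(T[:2]),np.hstack(T[2:])]))
E
```

```text
grey [[17, 120, 136], [17, 121, 129], [60, 5, 108], [75, 5, 109], [60, 5, 110], [75, 5, 110], [90, 5, 110], [80, 7, 110], [70, 7, 109], [30, 2, 110], [75, 5, 110], [90, 2, 111], [75, 5, 104], [17, 118, 127], [17, 122, 132]]
green [[17, 120, 127], [22, 66, 120], [66, 139, 114], [66, 136, 114], [66, 135, 115], [66, 142, 115], [66, 140, 115], [66, 138, 116], [67, 141, 116], [67, 141, 116], [67, 143, 116], [67, 137, 117], [67, 139, 117], [16, 105, 124], [17, 120, 134]]
yellow [[17, 118, 140], [21, 98, 148], [25, 185, 175], [17, 15, 117], [0, 4, 144], [20, 47, 109], [25, 182, 177], [25, 181, 176], [25, 182, 177], [25, 182, 177], [25, 180, 177], [24, 179, 178], [25, 176, 174], [16, 120, 98], [17, 122, 130]]
reader [[16, 117, 131], [17, 118, 121], [17, 118, 136], [17, 118, 140], [17, 118, 123], [23, 16, 146], [27, 14, 160], [0, 5, 109], [18, 33, 77], [15, 85, 42], [15, 65, 47], [17, 141, 38], [18, 121, 133], [17, 122, 132], [17, 123, 122]]
```

View pics/crop0.png

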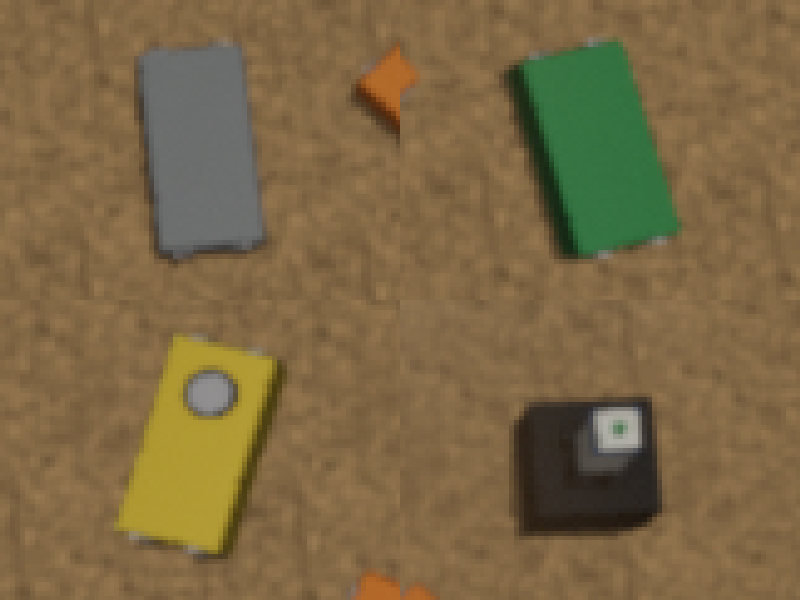

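The crop confirms the choice: grey, green and yellow lids are clear, the tag is near (155,215), and the reader's top is near (341,154) with a green dot on its white end. Now the lid rectangles cast onto z=0.045.

```bash
cat >> h.py <<'E'
def up(im,k=4): return cv2.cvtColor(cv2.resize(im,None,fx=k,fy=k,interpolation=cv2.INTER_CUBIC),cv2.COLOR_BGR2HSV).astype(int)
RULE={"grey":lambda h,s,v:(s<30)&(v>80)&(v<135),"green":lambda h,s,v:(abs(h-66)<9)&(s>90)&(v>90),
 "yellow":lambda h,s,v:(abs(h-25)<5)&(s>150)&(v>145)}
def lid(im,name,seed,z=.045,cam="top"):
    k=4;H=up(im,k);m=RULE[name](*[H[...,i] for i in range(3)]).astype(np.uint8)
    m=cv2.morphologyEx(m,cv2.MORPH_OPEN,np.ones((7,7)))
    m=blob(m,(seed[0]*k,seed[1]*k)).astype(np.uint8)
    c=max(cv2.findContours(m,cv2.RETR_EXTERNAL,cv2.CHAIN_APPROX_NONE)[0],key=len)[:,0]
    w=np.array([ray(cam,(p+.5)/k-.5,z)[:2] for p in c],np.float32)
    (x,y),(a,b),an=cv2.minAreaRect(w*1000)
    if a<b:a,b,an=b,a,an+90
    return x/1000,y/1000,a,b,(an+90)%180-90
E
python3 - <<'E'
from h import *
im=cv2.imread("pics/top0.png")
for n,s in {"grey":(253,218),"green":(370,235),"yellow":(152,230)}.items():
    print(n,np.round(lid(im,n,s),3))
k=4;H=up(im,k);h,s,v=[H[...,i] for i in range(3)]
m=blob((s<40)&(v>135),(340.5*k,153.5*k));p=np.argwhere(m)[:,::-1]
(c,sz,an)=cv2.minAreaRect(p.astype(np.float32));u=(np.array(c)+.5)/k-.5
cor=np.array([ray("top",(q+.5)/k-.5,.131) for q in cv2.boxPoints((c,sz,an))])
print("reader top px",u,sz,an,ray("top",u,.131),"sides",np.linalg.norm(np.diff(cor,axis=0),axis=1),np.degrees(np.arctan2(*(cor[1]-cor[0])[1::-1])))
m=blob((s<40)&(v>115),(155*k,215*k));u=(np.argwhere(m).mean(0)[::-1]+.5)/k-.5
print("tag",u,ray("top",u,.048),m.sum())
# stand top
m=blob((v<75),(333*k,168*k)).astype(np.uint8);p=np.argwhere(m)[:,::-1].astype(np.float32)
print("stand",cv2.minAreaRect(p/k))
# side view cross-check of reprojected points
si=cv2.imread("pics/side0.png")
o=ctrl.get_obs();print(o["tool_rot"],cv2.Rodrigues(o["tool_rot"])[0].round(3).tolist())
E
```

```text
grey [4.87000e-01 3.30000e-02 1.23813e+02 5.83260e+01 7.02700e+00]
green [  0.447  -0.28  117.513  56.693  15.18 ]
yellow [  0.462   0.311 118.576  58.906 -13.108]
reader top px [340.48544312 155.39154053] (34.12092208862305, 34.18330001831055) 86.42366790771484 [ 0.64652784 -0.19448716  0.131     ] sides [0.02262734 0.0230345  0.02255963] -85.29646512999236
tag [153.74431188 214.70074917] [0.49085376 0.3046972  0.048     ] 901
stand ((334.7236633300781, 164.17442321777344), (28.68025779724121, 28.78908920288086), 87.0643310546875)
[-3.08930380e+00 -5.60186752e-01  1.85456901e-04] [[0.936, 0.351, -0.0], [0.351, -0.936, 0.002], [0.0, -0.002, -1.0]]
```

```bash
cat >> h.py <<'E'
def lidm(im,name,seed,z=.045,cam="top",rule=None,op=13):
    k=4;H=up(im,k);m=(rule or RULE[name])(*[H[...,i] for i in range(3)]).astype(np.uint8)
    m=cv2.morphologyEx(m,cv2.MORPH_OPEN,np.ones((op,op)))
    m=blob(m,(seed[0]*k,seed[1]*k)).astype(np.uint8)
    c=max(cv2.findContours(m,cv2.RETR_EXTERNAL,cv2.CHAIN_APPROX_NONE)[0],key=len)[:,0]
    w=np.array([ray(cam,(p+.5)/k-.5,z)[:2] for p in c],np.float32)*1000
    M=cv2.moments(w[:,None]);A=M["m00"]
    return M["m10"]/A/1000,M["m01"]/A/1000,abs(A),np.degrees(.5*np.arctan2(2*M["mu11"],M["mu20"]-M["mu02"]))
E
python3 - <<'E'
from h import *
im=cv2.imread("pics/top0.png")
S={"grey":(253,218),"green":(370,235),"yellow":(152,230)}
for n,s in S.items():
    for op in (13,25): print(n,np.round(lidm(im,n,s,op=op),3))
si=cv2.imread("pics/side0.png");H=cv2.cvtColor(si,cv2.COLOR_BGR2HSV)
for n,P in {"grey":(.487,.033,.045),"green":(.447,-.28,.045),"yellow":(.462,.311,.045),"tag":(.4909,.3047,.048),"reader":(.6465,-.1945,.131)}.items():
    u=proj("side",P);a,b=u.round().astype(int);print(n,u.round(1),H[b-8:b+26:3,a].tolist())
E
```

```text
grey [4.880000e-01 3.300000e-02 6.741773e+03 7.158000e+00]
grey [4.880000e-01 3.300000e-02 6.641073e+03 7.176000e+00]
green [ 4.470000e-01 -2.800000e-01  6.376758e+03  1.527500e+01]Traceback (most recent call last):
  File "<stdin>", line 5, in <module>
  File "h.py", line 30, in lidm
    w=np.array([ray(cam,(p+.5)/k-.5,z)[:2] for p in c],np.float32)*1000
                ~~~^^^^^^^^^^^^^^^^^^^
  File "h.py", line 4, in ray
    c=ctrl.get_calibration(n);R=c["extrinsics"][:3,:3];t=c["extrinsics"][:3,3]
ValueError: time passes only in moves, steps and waits
```

```bash
python3 - <<'E'
s=open("h.py").read().replace("from station import ctrl\n","from station import ctrl\nCAL={n:ctrl.get_calibration(n) for n in('top','side')}\n",1).replace("c=ctrl.get_calibration(n)","c=CAL[n]")
open("h.py","w").write(s)
E
python3 - <<'E'
from h import *
im=cv2.imread("pics/top0.png")
S={"green":(370,235),"yellow":(152,230)}
for n,s in S.items(): print(n,np.round(lidm(im,n,s),3))
si=cv2.imread("pics/side0.png");H=cv2.cvtColor(si,cv2.COLOR_BGR2HSV)
for n,P in {"grey":(.487,.033,.045),"green":(.447,-.28,.045),"yellow":(.462,.311,.045),"tag":(.4909,.3047,.048),"reader":(.6465,-.1945,.131)}.items():
    u=proj("side",P);a,b=u.round().astype(int);print(n,u.round(1),H[b-9:b+20:3,a].tolist())
E
```

```text
green [ 4.470000e-01 -2.800000e-01  6.376758e+03  1.527500e+01]
yellow [ 4.620000e-01  3.110000e-01  6.654705e+03 -1.306900e+01]
grey [281.7 196.4] [[10, 233, 92], [15, 18, 83], [15, 12, 82], [8, 12, 82], [0, 6, 81], [15, 12, 82], [12, 26, 49], [8, 52, 39], [13, 38, 47], [9, 38, 47]]
green [338.8 145.4] [[15, 149, 116], [15, 154, 124], [63, 161, 90], [62, 162, 88], [63, 159, 88], [55, 145, 51], [37, 107, 31], [53, 147, 45], [53, 139, 46], [25, 137, 52]]
yellow [229.7 279.1] [[23, 255, 175], [24, 255, 172], [23, 255, 171], [23, 255, 175], [23, 255, 175], [23, 255, 174], [23, 255, 175], [24, 255, 174], [23, 255, 177], [23, 255, 150]]
tag [218.2 270.1] [[23, 255, 173], [23, 244, 169], [4, 14, 130], [4, 14, 129], [5, 12, 128], [17, 166, 40], [23, 255, 174], [23, 255, 175], [23, 255, 175], [23, 255, 150]]
reader [265.9 115.6] [[0, 18, 69], [12, 110, 81], [14, 87, 79], [44, 45, 120], [120, 68, 68], [15, 29, 88], [17, 43, 94], [19, 44, 92], [19, 38, 93], [18, 36, 91]]
```

>>> jog_arm([
  [-1, [0.1, 0.13, 0], [0, 0, -0.029]],
  [-1, [0.18, 0.24, -0.02], [0, 0, -0.029]],
  [-1, [0.26, 0.35, -0.05], [0, 0, -0.029]],
  [-1, [0.34, 0.46, -0.1], [0, 0, -0.029]],
  [-1, [0.41, 0.55, -0.15], [0, 0, -0.029]],
  [-1, [0.47, 0.63, -0.2], [0, 0, -0.029]],
  [-1, [0.52, 0.7, -0.24], [0, 0, -0.029]],
  [-1, [0.55, 0.74, -0.27], [0, 0, -0.029]],
  [-1, [0.57, 0.762, -0.28], [0, 0, -0.029]],
  [-1, [0.57, 0.762, -0.28], [0, 0, -0.029]],
  [-1, [0.57, 0.762, -0.28], [0, 0, -0.029]],
], squeeze=40)

```text
t: 1.02
tool_pos: [0.4475, -0.2754, 0.1155]
tool_rot: [-3.107, -0.426, 0.005]
contact_force: [-0.0, -0.4, -0.1]
opening: 0.0856
grip_force: 0.0
```

```bash
python3 - <<'E'
from h import *
o=ctrl.get_obs();R=cv2.Rodrigues(o["tool_rot"])[0];print(o["t"],o["tool_pos"],R.round(3).tolist(),np.degrees(np.arctan2(R[1,0],R[0,0])))
# side cross-check from first picture
si=cv2.imread("pics/side0.png")
r={"grey":lambda h,s,v:(s<45)&(v>64)&(v<110),"green":lambda h,s,v:(abs(h-63)<9)&(s>110)&(v>68),"yellow":lambda h,s,v:(abs(h-24)<5)&(s>200)&(v>162)}
for n,s in {"grey":(281,196),"green":(339,147),"yellow":(232,283)}.items():
    print(n,np.round(lidm(si,n,s,cam="side",rule=r[n],op=9),3))
E
```

```text
1.0167 [ 0.44753091 -0.27538212  0.11551331] [[0.963, 0.269, -0.004], [0.269, -0.963, 0.005], [-0.003, -0.006, -1.0]] 15.620438201648792
grey [4.870000e-01 3.400000e-02 6.563322e+03 6.351000e+00]
green [ 4.46000e-01 -2.78000e-01  6.23079e+03  1.53030e+01]
yellow [ 4.610000e-01  3.110000e-01  6.346944e+03 -1.339300e+01]
```

>>> jog_arm([
  [-1, [0, 0, -0.05], [0, 0, 0]],
  [-1, [0, 0, -0.1], [0, 0, 0]],
  [-1, [0, 0, -0.15], [0, 0, 0]],
  [-1, [0, 0, -0.19], [0, 0, 0]],
  [-1, [0, 0, -0.22], [0, 0, 0]],
  [-1, [0, 0, -0.24], [0, 0, 0]],
  [-1, [0, 0, -0.24], [0, 0, 0]],
  [-1, [0, 0, -0.24], [0, 0, 0]],
])

```text
t: 1.68
tool_pos: [0.4474, -0.2807, 0.0235]
tool_rot: [3.114, 0.419, -0.0]
contact_force: [-0.0, -1.1, 0.1]
opening: 0.0856
grip_force: 0.0
```

>>> jog_arm([
  [-1, [0, 0, -0.015], [0, 0, 0]],
  [-1, [0, 0, -0.0275], [0, 0, 0]],
  [-1, [0, 0, -0.0275], [0, 0, 0]],
  [1, [0, 0, -0.0275], [0, 0, 0]],
  [1, [0, 0, -0.0275], [0, 0, 0]],
  [1, [0, 0, -0.0275], [0, 0, 0]],
  [1, [0, 0, -0.0275], [0, 0, 0]],
  [1, [0, 0, -0.0275], [0, 0, 0]],
  [1, [0, 0, -0.0275], [0, 0, 0]],
  [1, [0, 0, -0.0275], [0, 0, 0]],
])

```text
t: 2.52
tool_pos: [0.4479, -0.2808, 0.0129]
tool_rot: [3.112, 0.419, 0.001]
contact_force: [0.1, -0.6, 3.3]
opening: 0.0592
grip_force: 46.0
```

>>> jog_arm([
  [1, [0, 0, 0.02], [0, 0, 0]],
  [1, [0, 0, 0.06], [0, 0, 0]],
  [1, [0, 0, 0.12], [0, 0, 0]],
  [1, [0, 0, 0.18], [0, 0, 0]],
  [1, [0, 0.03, 0.22], [0, 0, -0.005]],
  [1, [0.01, 0.08, 0.23], [0, 0, -0.01]],
  [1, [0.02, 0.15, 0.23], [0, 0, -0.02]],
  [1, [0.03, 0.23, 0.23], [0, 0, -0.03]],
  [1, [0.04, 0.31, 0.23], [0, 0, -0.04]],
  [1, [0.05, 0.39, 0.23], [0, 0, -0.046]],
])

```text
t: 3.35
tool_pos: [0.4661, -0.1224, 0.1033]
tool_rot: [-3.134, -0.19, 0.004]
contact_force: [0.3, -0.1, -3.6]
opening: 0.0592
grip_force: 45.4
```

>>> jog_arm([
  [1, [0.01, 0.08, 0], [0, 0, 0]],
  [1, [0.02, 0.16, 0], [0, 0, 0]],
  [1, [0.03, 0.24, 0], [0, 0, 0]],
  [1, [0.04, 0.31, 0], [0, 0, 0]],
  [1, [0.05, 0.36, 0], [0, 0, 0]],
  [1, [0.052, 0.39, 0], [0, 0, 0]],
  [1, [0.052, 0.396, 0], [0, 0, 0]],
  [1, [0.052, 0.396, 0], [0, 0, 0]],
  [1, [0.052, 0.396, 0], [0, 0, 0]],
  [1, [0.052, 0.396, 0], [0, 0, 0]],
])

```text
t: 4.18
tool_pos: [0.488, 0.033, 0.1041]
tool_rot: [3.135, 0.191, -0.001]
contact_force: [0.4, -0.4, -3.0]
opening: 0.059
grip_force: 45.3
```

```bash
python3 - <<'E'
from h import *
a=ctrl.get_image("side")[:,:,::-1];b=ctrl.get_image("top")[:,:,::-1]
o=ctrl.get_obs();R=cv2.Rodrigues(o["tool_rot"])[0];print(o["t"],o["tool_pos"],np.degrees(np.arctan2(R[1,0],R[0,0])),R[2],o["opening"],o["contact_force"])
cv2.imwrite("pics/p1.png",np.hstack([cv2.resize(a[100:260,180:380],(400,320)),cv2.resize(b[140:300,160:360],(400,320))]))
E
```

```text
4.2833 [0.48819329 0.0330465  0.10426605] 6.967748228089352 [-1.93436090e-04  1.91096924e-04 -9.99999963e-01] 0.0591265070016988 [-0.60011507 -0.57104999 -3.50291715]
```

View pics/p1.png

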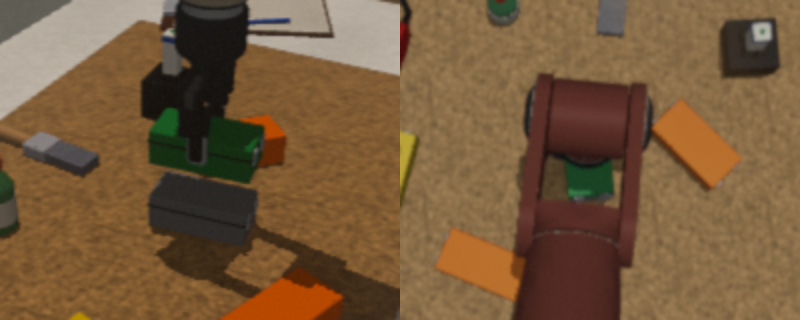

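The picture shows the green case held level, about 45 mm above the grey one and aligned with it (crop pixel 205,150 over 205,210). Lowering.

>>> jog_arm([
  [1, [0, 0, -0.03], [0, 0, 0]],
  [1, [0, 0, -0.06], [0, 0, 0]],
  [1, [0, 0, -0.085], [0, 0, 0]],
  [1, [0, 0, -0.1], [0, 0, 0]],
  [1, [0, 0, -0.106], [0, 0, 0]],
  [1, [0, 0, -0.11], [0, 0, 0]],
  [1, [0, 0, -0.112], [0, 0, 0]],
  [1, [0, 0, -0.114], [0, 0, 0]],
  [1, [0, 0, -0.1155], [0, 0, 0]],
  [1, [0, 0, -0.1155], [0, 0, 0]],
  [1, [0, 0, -0.1155], [0, 0, 0]],
])

```text
t: 5.2
tool_pos: [0.4886, 0.034, 0.0585]
tool_rot: [3.136, 0.194, 0.001]
contact_force: [-1.0, 0.0, -4.4]
opening: 0.0597
grip_force: 45.3
```

>>> jog_arm([
  [1, [0, 0, -0.0015], [0, 0, 0]],
  [1, [0, 0, -0.003], [0, 0, 0]],
  [1, [0, 0, -0.003], [0, 0, 0]],
])

```text
t: 5.45
tool_pos: [0.4886, 0.034, 0.0579]
tool_rot: [3.136, 0.193, 0.001]
contact_force: [-3.5, 0.6, 3.7]
opening: 0.0596
grip_force: 46.1
```

Contact (the force went from −4.4 to +3.7 N). Release, then rise.

>>> jog_arm([
  [0.5, [0, 0, 0], [0, 0, 0]],
  [0, [0, 0, 0], [0, 0, 0]],
  [-1, [0, 0, 0], [0, 0, 0]],
  [-1, [0, 0, 0], [0, 0, 0]],
  [-1, [0, 0, 0], [0, 0, 0]],
  [-1, [0, 0, 0], [0, 0, 0]],
  [-1, [0, 0, 0.03], [0, 0, 0]],
  [-1, [0, 0, 0.08], [0, 0, 0]],
  [-1, [0, 0, 0.15], [0, 0, 0]],
  [-1, [0, 0, 0.22], [0, 0, 0]],
  [-1, [0, 0, 0.25], [0, 0, 0]],
])

```text
t: 6.37
tool_pos: [0.4905, 0.0339, 0.162]
tool_rot: [3.135, 0.193, 0.011]
contact_force: [0.5, -0.3, 0.6]
opening: 0.0852
grip_force: 0.0
```

>>> jog_arm([
  [-1, [0, 0.06, 0.02], [0, 0, -0.01]],
  [-1, [-0.01, 0.14, 0.02], [0, 0, -0.03]],
  [-1, [-0.02, 0.23, 0.02], [0, 0, -0.05]],
  [-1, [-0.03, 0.33, 0.01], [0, 0, -0.07]],
  [-1, [-0.04, 0.43, 0], [0, 0, -0.09]],
  [-1, [-0.05, 0.53, -0.03], [0, 0, -0.11]],
  [-1, [-0.06, 0.61, -0.06], [0, 0, -0.113]],
  [-1, [-0.066, 0.67, -0.1], [0, 0, -0.113]],
  [-1, [-0.0665, 0.691, -0.12], [0, 0, -0.113]],
  [-1, [-0.0665, 0.691, -0.12], [0, 0, -0.113]],
  [-1, [-0.0665, 0.691, -0.12], [0, 0, -0.113]],
])

```text
t: 7.28
tool_pos: [0.4613, 0.3098, 0.1083]
tool_rot: [3.119, -0.362, -0.002]
contact_force: [0.1, -0.3, 0.2]
opening: 0.085
grip_force: 0.0
```

```bash
python3 - <<'E'
from h import *
a=ctrl.get_image("side")[:,:,::-1].copy();b=ctrl.get_image("top")[:,:,::-1].copy()
o=ctrl.get_obs();R=cv2.Rodrigues(o["tool_rot"])[0];print(o["t"],o["tool_pos"],np.degrees(np.arctan2(R[1,0],R[0,0])),R[2],o["opening"])
r={"green":lambda h,s,v:(abs(h-63)<9)&(s>110)&(v>68)}
for c,im,ru in(("side",a,r["green"]),("top",b,None)):
    try: print(c,np.round(lidm(im,"green",proj(c,(.488,.033,.09)),z=.09,cam=c,rule=ru),4))
    except Exception as e: print(c,e)
cv2.imwrite("pics/p2.png",np.hstack([cv2.resize(a[100:260,180:380],(400,320)),cv2.resize(b[140:300,160:360],(400,320))]))
E
```

```text
7.3833 [0.46246468 0.30943791 0.1097535 ] -13.355838594201508 [ 1.09790546e-03 -2.98267377e-04 -9.99999353e-01] 0.08574667546495554
side [4.8590000e-01 3.6900000e-02 6.7032755e+03 5.6461000e+00]
top [4.8760000e-01 3.5000000e-02 6.5944907e+03 6.9077000e+00]
```

View pics/p2.png

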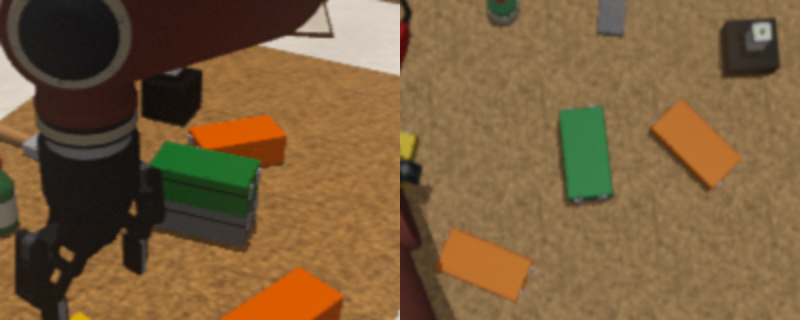

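Green sits flush on grey: lid at (0.4876, 0.0350), 6.9°, against grey at (0.4875, 0.033), 7.1°. Descending on yellow.

>>> jog_arm([
  [-1, [0, 0, -0.05], [0, 0, 0]],
  [-1, [0, 0, -0.1], [0, 0, 0]],
  [-1, [0, 0, -0.15], [0, 0, 0]],
  [-1, [0, 0, -0.19], [0, 0, 0]],
  [-1, [0, 0, -0.22], [0, 0, 0]],
  [-1, [0, 0, -0.235], [0, 0, 0]],
  [-1, [0, 0, -0.245], [0, 0, 0]],
  [-1, [0, 0, -0.245], [0, 0, 0]],
  [-1, [0, 0, -0.245], [0, 0, 0]],
])

```text
t: 8.13
tool_pos: [0.4625, 0.3106, 0.0119]
tool_rot: [-3.12, 0.364, -0.002]
contact_force: [-0.2, 0.1, 0.1]
opening: 0.0854
grip_force: 0.0
```

>>> jog_arm([
  [1, [0, 0, 0], [0, 0, 0]],
  [1, [0, 0, 0], [0, 0, 0]],
  [1, [0, 0, 0], [0, 0, 0]],
  [1, [0, 0, 0], [0, 0, 0]],
  [1, [0, 0, 0], [0, 0, 0]],
  [1, [0, 0, 0], [0, 0, 0]],
  [1, [0, 0, 0], [0, 0, 0]],
])

```text
t: 8.72
tool_pos: [0.4625, 0.3107, 0.0121]
tool_rot: [-3.12, 0.363, -0.002]
contact_force: [-0.4, -1.3, 5.6]
opening: 0.0593
grip_force: 46.6
```

>>> jog_arm([
  [1, [0, 0, 0.02], [0, 0, 0]],
  [1, [0, 0, 0.06], [0, 0, 0]],
  [1, [0, 0, 0.12], [0, 0, 0]],
  [1, [0, 0, 0.19], [0, 0, 0]],
  [1, [0, 0, 0.26], [0, 0, 0]],
  [1, [0, -0.02, 0.31], [0, 0, 0.01]],
  [1, [0, -0.05, 0.33], [0, 0, 0.02]],
  [1, [0.01, -0.1, 0.33], [0, 0, 0.035]],
  [1, [0.02, -0.17, 0.33], [0, 0, 0.05]],
  [1, [0.03, -0.25, 0.33], [0, 0, 0.07]],
  [1, [0.04, -0.33, 0.33], [0, 0, 0.09]],
])

```text
t: 9.63
tool_pos: [0.4765, 0.1774, 0.1419]
tool_rot: [3.14, 0.087, -0.003]
contact_force: [0.9, -0.0, -4.0]
opening: 0.0592
grip_force: 45.6
```

>>> jog_arm([
  [1, [0.005, -0.08, 0], [0, 0, 0.015]],
  [1, [0.01, -0.16, 0], [0, 0, 0.023]],
  [1, [0.015, -0.23, 0], [0, 0, 0.023]],
  [1, [0.02, -0.29, 0], [0, 0, 0.023]],
  [1, [0.023, -0.33, 0], [0, 0, 0.023]],
  [1, [0.024, -0.35, 0], [0, 0, 0.023]],
  [1, [0.0243, -0.3605, 0], [0, 0, 0.023]],
  [1, [0.0243, -0.3605, 0], [0, 0, 0.023]],
  [1, [0.0243, -0.3605, 0], [0, 0, 0.023]],
  [1, [0.0243, -0.3605, 0], [0, 0, 0.023]],
  [1, [0.0243, -0.3605, 0], [0, 0, 0.023]],
])

```text
t: 10.55
tool_pos: [0.4873, 0.0351, 0.1428]
tool_rot: [-3.135, -0.195, 0.0]
contact_force: [-0.3, -0.3, -3.3]
opening: 0.0594
grip_force: 45.6
```

```bash
python3 - <<'E'
from h import *
o=ctrl.get_obs();R=cv2.Rodrigues(o["tool_rot"])[0];print(o["t"],o["tool_pos"],np.degrees(np.arctan2(R[1,0],R[0,0])),R[2],o["opening"],o["contact_force"])
E
```

```text
10.55 [0.48725247 0.03511255 0.14279828] 7.134414819749716 [-1.67681343e-04 -3.34069858e-04 -9.99999930e-01] 0.05941974643122215 [-0.33195183 -0.30148689 -3.31554213]
```

>>> jog_arm([
  [1, [0.001, 0, -0.03], [0, 0, 0]],
  [1, [0.002, 0, -0.055], [0, 0, 0]],
  [1, [0.002, 0, -0.075], [0, 0, 0]],
  [1, [0.002, 0, -0.088], [0, 0, 0]],
  [1, [0.002, 0, -0.094], [0, 0, 0]],
  [1, [0.002, 0, -0.097], [0, 0, 0]],
  [1, [0.002, 0, -0.099], [0, 0, 0]],
  [1, [0.002, 0, -0.1], [0, 0, 0]],
  [1, [0.002, 0, -0.1], [0, 0, 0]],
  [1, [0.002, 0, -0.1], [0, 0, 0]],
])

```text
t: 11.38
tool_pos: [0.4885, 0.0342, 0.1034]
tool_rot: [3.136, 0.193, 0.001]
contact_force: [-0.0, -1.0, -3.5]
opening: 0.0592
grip_force: 45.6
```

>>> jog_arm([
  [1, [0, 0, -0.001], [0, 0, 0]],
  [1, [0, 0, -0.002], [0, 0, 0]],
  [1, [0, 0, -0.002], [0, 0, 0]],
])

```text
t: 11.63
tool_pos: [0.4882, 0.0342, 0.1022]
tool_rot: [3.136, 0.193, 0.0]
contact_force: [1.1, -0.1, -2.7]
opening: 0.0594
grip_force: 45.6
```

>>> jog_arm([
  [1, [0, 0, -0.0015], [0, 0, 0]],
  [1, [0, 0, -0.0015], [0, 0, 0]],
  [1, [0, 0, -0.0015], [0, 0, 0]],
])

```text
t: 11.88
tool_pos: [0.4883, 0.0342, 0.1021]
tool_rot: [3.136, 0.193, 0.0]
contact_force: [-4.1, -0.4, 0.7]
opening: 0.0594
grip_force: 46.2
```

>>> jog_arm([
  [0.5, [0, 0, 0], [0, 0, 0]],
  [0, [0, 0, 0], [0, 0, 0]],
  [-1, [0, 0, 0], [0, 0, 0]],
  [-1, [0, 0, 0], [0, 0, 0]],
  [-1, [0, 0, 0], [0, 0, 0]],
  [-1, [0, 0, 0], [0, 0, 0]],
  [-1, [0, 0, 0.03], [0, 0, 0]],
  [-1, [0, 0, 0.08], [0, 0, 0]],
  [-1, [0, 0, 0.15], [0, 0, 0]],
  [-1, [0, 0, 0.22], [0, 0, 0]],
  [-1, [0, 0, 0.25], [0, 0, 0]],
  [-1, [0, 0, 0.25], [0, 0, 0]],
])

```text
t: 12.88
tool_pos: [0.4906, 0.034, 0.2063]
tool_rot: [3.134, 0.193, 0.013]
contact_force: [0.5, -0.5, -0.5]
opening: 0.0852
grip_force: 0.0
```

>>> jog_arm([
  [-1, [0.03, -0.04, 0], [0, 0, -0.005]],
  [-1, [0.08, -0.11, 0], [0, 0, -0.01]],
  [-1, [0.14, -0.19, 0], [0, 0, -0.015]],
  [-1, [0.19, -0.27, 0], [0, 0, -0.0155]],
  [-1, [0.24, -0.35, 0], [0, 0, -0.0155]],
  [-1, [0.29, -0.42, 0], [0, 0, -0.0155]],
  [-1, [0.33, -0.48, 0], [0, 0, -0.0155]],
  [-1, [0.37, -0.53, 0], [0, 0, -0.0155]],
  [-1, [0.39, -0.56, 0], [0, 0, -0.0155]],
  [-1, [0.3955, -0.5718, 0], [0, 0, -0.0155]],
  [-1, [0.3955, -0.5718, 0], [0, 0, -0.0155]],
  [-1, [0.3955, -0.5718, 0], [0, 0, -0.0155]],
])

```text
t: 13.88
tool_pos: [0.6455, -0.1938, 0.2]
tool_rot: [-3.138, -0.117, 0.003]
contact_force: [-0.4, -0.8, 0.7]
opening: 0.0854
grip_force: 0.0
```

```bash
python3 - <<'E'
from h import *
a=ctrl.get_image("side")[:,:,::-1].copy();b=ctrl.get_image("top")[:,:,::-1].copy()
cv2.imwrite("pics/top3.png",b);cv2.imwrite("pics/side3.png",a)
o=ctrl.get_obs();R=cv2.Rodrigues(o["tool_rot"])[0];print(o["t"],o["tool_pos"],np.degrees(np.arctan2(R[1,0],R[0,0])),R[2],o["opening"])
r=lambda h,s,v:(abs(h-24)<5)&(s>200)&(v>155)
for c,im,ru in(("side",a,r),("top",b,None)):
    try:
        print(c,np.round(lidm(im,"yellow",proj(c,(.475,.033,.135)),z=.135,cam=c,rule=ru),4))
        k=4;H=up(im,k);h,s,v=[H[...,i] for i in range(3)]
        m=blob((s<45)&(v>110),proj(c,(.518,.038,.138))*k);u=(np.argwhere(m).mean(0)[::-1]+.5)/k-.5
        print("tag",u,ray(c,u,.138),m.sum())
    except Exception as e: print(c,e)
cv2.imwrite("pics/p3.png",np.hstack([cv2.resize(a[60:260,180:380],(400,400)),cv2.resize(b[100:300,200:400],(400,400))]))
E
```

```text
13.9833 [ 0.64573724 -0.19336031  0.20093929] 4.320149798647343 [-9.21289031e-04 -7.48494536e-04 -9.99999295e-01] 0.08559419372163886
side [4.674000e-01 3.280000e-02 4.108296e+03 9.236300e+00]
tag [270.24850598 160.59163347] [0.51753482 0.03762408 0.138     ] 502
top [4.8760000e-01 3.4600000e-02 6.8576826e+03 7.1552000e+00]
tag [251.22700327 201.97659444] [0.51756203 0.03849512 0.138     ] 1223
```

View pics/p3.png

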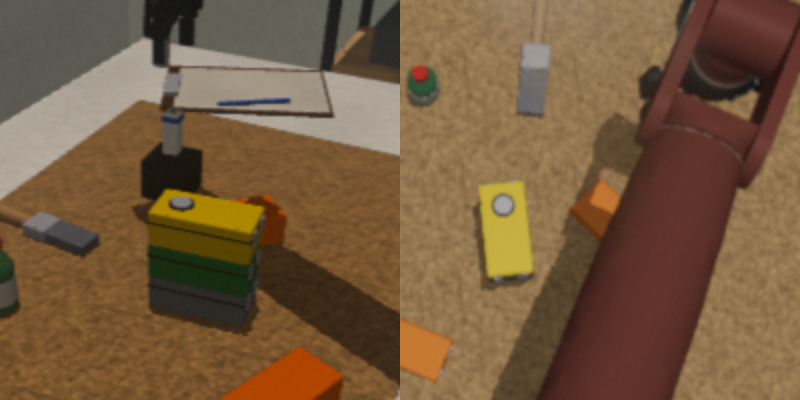

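The stack is straight: grey, green and yellow flush, tag at top-view pixel (251.2, 202.0). Both views put the tag at (0.5175, 0.038), which agrees with the lid centre plus 30 mm. Now the reader.

>>> jog_arm([
  [-1, [0, -0.001, -0.05], [0, 0, 0]],
  [-1, [0, -0.001, -0.1], [0, 0, 0]],
  [-1, [0, -0.001, -0.15], [0, 0, 0]],
  [-1, [0, -0.001, -0.2], [0, 0, 0]],
  [-1, [0, -0.001, -0.24], [0, 0, 0]],
  [-1, [0, -0.001, -0.27], [0, 0, 0]],
  [-1, [0, -0.001, -0.285], [0, 0, 0]],
  [-1, [0, -0.001, -0.288], [0, 0, 0]],
  [-1, [0, -0.001, -0.288], [0, 0, 0]],
  [-1, [0, -0.001, -0.288], [0, 0, 0]],
], squeeze=25)

```text
t: 14.82
tool_pos: [0.6472, -0.1951, 0.0878]
tool_rot: [3.138, 0.117, 0.003]
contact_force: [0.3, 0.1, -0.3]
opening: 0.0856
grip_force: 0.0
```

>>> jog_arm([
  [0, [0, 0, 0], [0, 0, 0]],
  [1, [0, 0, 0], [0, 0, 0]],
  [1, [0, 0, 0], [0, 0, 0]],
  [1, [0, 0, 0], [0, 0, 0]],
  [1, [0, 0, 0], [0, 0, 0]],
  [1, [0, 0, 0], [0, 0, 0]],
  [1, [0, 0, 0], [0, 0, 0]],
  [1, [0, 0, 0], [0, 0, 0]],
  [1, [0, 0, 0], [0, 0, 0]],
  [1, [0, 0, 0], [0, 0, 0]],
])

```text
t: 15.65
tool_pos: [0.6465, -0.195, 0.0866]
tool_rot: [3.139, 0.117, 0.001]
contact_force: [-0.7, 0.2, 1.9]
opening: 0.0238
grip_force: 32.3
```

>>> jog_arm([
  [1, [0, 0, 0.02], [0, 0, 0]],
  [1, [0, 0, 0.05], [0, 0, 0]],
  [1, [0, 0, 0.09], [0, 0, 0]],
  [1, [0, 0, 0.14], [0, 0, 0]],
  [1, [0, 0, 0.19], [0, 0, 0]],
  [1, [0, 0, 0.25], [0, 0, 0]],
  [1, [0, 0, 0.31], [0, 0, 0]],
  [1, [0, 0, 0.37], [0, 0, 0]],
  [1, [0, 0, 0.41], [0, 0, 0]],
  [1, [0, 0, 0.42], [0, 0, 0]],
  [1, [0, 0, 0.42], [0, 0, 0]],
  [1, [0, 0, 0.42], [0, 0, 0]],
])

```text
t: 16.65
tool_pos: [0.646, -0.1947, 0.2537]
tool_rot: [-3.139, -0.117, 0.001]
contact_force: [-0.4, 0.1, -1.9]
opening: 0.0239
grip_force: 32.1
```

>>> jog_arm([
  [1, [-0.02, 0.03, 0], [0, 0, 0]],
  [1, [-0.05, 0.09, 0], [0, 0, 0]],
  [1, [-0.09, 0.16, 0], [0, 0, 0]],
  [1, [-0.13, 0.24, 0], [0, 0, 0]],
  [1, [-0.18, 0.32, 0], [0, 0, 0]],
  [1, [-0.22, 0.4, 0], [0, 0, 0]],
  [1, [-0.26, 0.47, 0], [0, 0, 0]],
  [1, [-0.29, 0.53, 0], [0, 0, 0]],
  [1, [-0.31, 0.56, 0], [0, 0, 0]],
  [1, [-0.32, 0.578, 0], [0, 0, 0]],
  [1, [-0.3225, 0.5825, 0], [0, 0, 0]],
  [1, [-0.3225, 0.5825, 0], [0, 0, 0]],
])

```text
t: 17.65
tool_pos: [0.5174, 0.0378, 0.2537]
tool_rot: [3.139, 0.117, -0.001]
contact_force: [0.2, -0.1, -0.5]
opening: 0.0235
grip_force: 32.0
```

>>> jog_arm([
  [1, [0, 0, 0], [0, 0, 0]],
  [1, [0, 0, 0], [0, 0, 0]],
  [1, [0, 0, 0], [0, 0, 0]],
  [1, [0, 0, 0], [0, 0, 0]],
])

```text
t: 17.98
tool_pos: [0.5177, 0.0374, 0.2542]
tool_rot: [3.139, 0.115, -0.0]
contact_force: [0.9, -0.1, -1.5]
opening: 0.0237
grip_force: 32.0
```

```bash
python3 - <<'E'
from h import *
a=ctrl.get_image("side")[:,:,::-1].copy();b=ctrl.get_image("top")[:,:,::-1].copy()
cv2.imwrite("pics/side4.png",a)
o=ctrl.get_obs();R=cv2.Rodrigues(o["tool_rot"])[0];print(o["t"],o["tool_pos"],R[2],o["opening"],o["contact_force"])
z=o["tool_pos"][2]-.0766
print("nose tip z",z,"side px",proj("side",(*o["tool_pos"][:2],z)),"mid nose",proj("side",(*o["tool_pos"][:2],z+.0075)),"tag",proj("side",(.5175,.038,.138)))
cv2.imwrite("pics/p4.png",cv2.resize(a[70:220,200:350],(600,600),interpolation=cv2.INTER_CUBIC))
E
```

```text
18.0833 [0.5175717  0.0377021  0.25425132] [-1.31098277e-04  1.08572115e-05 -9.99999991e-01] 0.023363119479253763 [ 0.25005915  0.1464375  -1.13068486]
nose tip z 0.17765131964252084 side px [270.60828461 145.08924053] mid nose [270.68439173 142.05892793] tag [270.18854205 160.66954926]
```

View pics/p4.png

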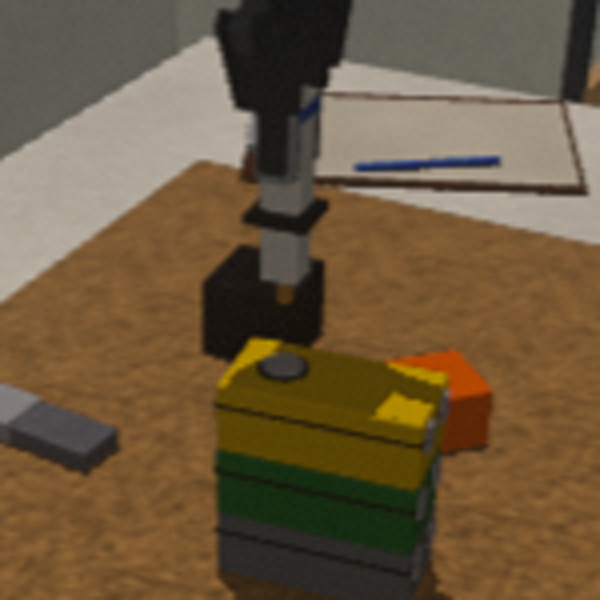

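The crop shows the reader upright, its brass nose tip at about (271,145.5) in the side view (predicted 270.6,145.1), straight above the tag at (270,161). Approach gently.

>>> jog_arm([
  [1, [0, 0, -0.02], [0, 0, 0]],
  [1, [0, 0, -0.045], [0, 0, 0]],
  [1, [0, 0, -0.065], [0, 0, 0]],
  [1, [0, 0, -0.08], [0, 0, 0]],
  [1, [0, 0, -0.09], [0, 0, 0]],
  [1, [0, 0, -0.095], [0, 0, 0]],
  [1, [0, 0, -0.097], [0, 0, 0]],
  [1, [0, 0, -0.097], [0, 0, 0]],
  [1, [0, 0, -0.097], [0, 0, 0]],
  [1, [0, 0, -0.097], [0, 0, 0]],
])

```text
t: 18.92
tool_pos: [0.5177, 0.0381, 0.2161]
tool_rot: [3.139, 0.117, 0.002]
contact_force: [-0.1, -0.1, -1.9]
opening: 0.0236
grip_force: 32.0
```

>>> jog_arm([
  [1, [0, 0, -0.001], [0, 0, 0]],
  [1, [0, 0, -0.002], [0, 0, 0]],
  [1, [0, 0, -0.003], [0, 0, 0]],
  [1, [0, 0, -0.004], [0, 0, 0]],
  [1, [0, 0, -0.005], [0, 0, 0]],
  [1, [0, 0, -0.005], [0, 0, 0]],
  [1, [0, 0, -0.005], [0, 0, 0]],
  [1, [0, 0, -0.005], [0, 0, 0]],
])

```text
t: 19.58
tool_pos: [0.5175, 0.0381, 0.2137]
tool_rot: [3.139, 0.117, 0.0]
contact_force: [0.7, -0.0, 0.8]
opening: 0.0237
grip_force: 32.1
```

>>> jog_arm([
  [1, [0, 0, -0.0015], [0, 0, 0]],
  [1, [0, 0, -0.003], [0, 0, 0]],
  [1, [0, 0, -0.0045], [0, 0, 0]],
  [1, [0, 0, -0.006], [0, 0, 0]],
  [1, [0, 0, -0.006], [0, 0, 0]],
  [1, [0, 0, -0.006], [0, 0, 0]],
  [1, [0, 0, -0.006], [0, 0, 0]],
])

```text
t: 20.17
tool_pos: [0.5175, 0.0381, 0.2113]
tool_rot: [3.139, 0.117, 0.0]
contact_force: [0.0, 0.2, 0.8]
opening: 0.0235
grip_force: 32.3
```

>>> jog_arm([
  [1, [0, 0, 0], [0, 0, 0]],
  [1, [0, 0, 0], [0, 0, 0]],
])

```text
t: 20.33
tool_pos: [0.5175, 0.0381, 0.2112]
tool_rot: [3.139, 0.117, 0.0]
contact_force: [-0.1, 0.7, 2.0]
opening: 0.0236
grip_force: 32.3
```

>>> jog_arm([
  [1, [0, 0, 0], [0, 0, 0]],
  [1, [0, 0, 0], [0, 0, 0]],
])

```text
t: 20.5
tool_pos: [0.5175, 0.0381, 0.2112]
tool_rot: [3.139, 0.117, 0.0]
contact_force: [-0.1, -0.1, 1.4]
opening: 0.0235
grip_force: 32.3
```

>>> jog_arm([
  [1, [0, 0, -0.0015], [0, 0, 0]],
  [1, [0, 0, -0.0025], [0, 0, 0]],
  [1, [0, 0, -0.0025], [0, 0, 0]],
  [1, [0, 0, -0.0025], [0, 0, 0]],
  [1, [0, 0, -0.0025], [0, 0, 0]],
  [1, [0, 0, -0.0025], [0, 0, 0]],
  [1, [0, 0, -0.0025], [0, 0, 0]],
  [1, [0, 0, -0.0025], [0, 0, 0]],
])

```text
t: 21.17
tool_pos: [0.5174, 0.0381, 0.2101]
tool_rot: [3.139, 0.117, 0.0]
contact_force: [0.4, -0.8, 0.9]
opening: 0.0236
grip_force: 32.4
```

```bash
python3 - <<'E'
from h import *
F=[]
for i in range(8): a=ctrl.get_image("side");o=ctrl.get_obs();F.append(o["contact_force"][2])
print(np.round(F,2),np.mean(F),o["tool_pos"],o["grip_force"],o["opening"])
a=a[:,:,::-1].copy();cv2.imwrite("pics/p5.png",cv2.resize(a[90:240,200:350],(600,600),interpolation=cv2.INTER_CUBIC))
E
```

```text
[2.72 2.27 2.87 1.89 1.99 1.37 1.25 1.5 ] 1.9826956751054436 [0.5174438  0.03809089 0.21014263] 32.39597260951996 0.023490850179954934
```

View pics/p5.png

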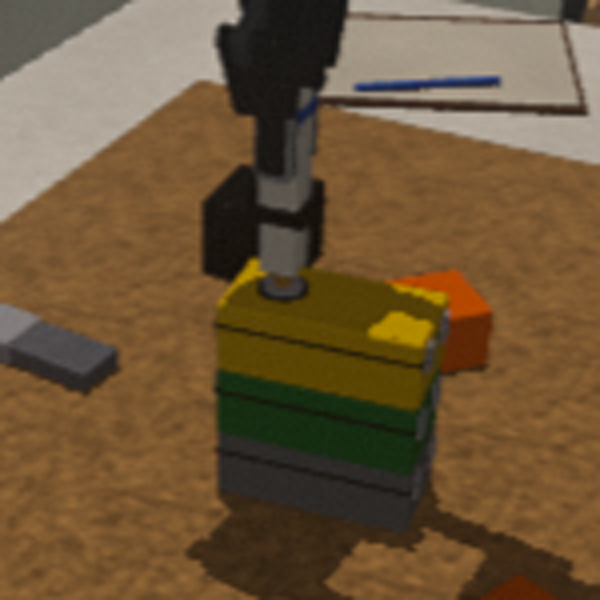

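The reader stands upright with its nose on the tag (crop 283,285) and the stack is straight. The force is about 2.0 + 1.2 ≈ 3.2 N, so the nose is roughly half in and the reader is steady. Handing in.

```bash
python3 -c "
from station import ctrl
print(ctrl.finish_job())"
```

```text
the job is handed in; nothing more can be done
None
```

I handed the job in at about 21.6 s: green sits flush on grey and yellow on green with its tag up, both let go, and the reader is held upright on the tag at about 3 N, nose roughly half in; the hand-in returned no verdict.

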